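# Put the micrometer away in its sloping box

## Task

Put the micrometer back in its box: lay it flat between the felt pads of the open bay, lengthwise, setting it down without dropping or ramming it. Then slide the lid fully shut and turn the brass catch as far as it goes, so that it lies across the lid behind the pull. Leave the ring gauge, dial indicator and loupe where they are.

Things in the scene. Friction and masses are not known exactly. Their poses are not given: they have to be found in the camera images.
- micrometer: outside micrometer, dark green C frame, bright sleeve and thimble, 46 (x) x 150 (y) x 14 (z) mm, 0.2 kg; origin in the middle of its underside, y along it to the frame's closed end, z up. Sleeve and thimble are a round bar 12 to 14 mm thick at x = 16, z = 7 mm, y = -75 to 4 mm (good grip across the sleeve at y = -25 to -5). Frame 12 mm thick, y = -4 to 75 mm, its back at x = -23 mm
- bay (a point): centre of the felt floor of the open bay of a wooden box sloping 25 degrees to its front, towards the robot. x up the slope, y along the box to its closed end (the lid runs out at the other), z square to the slope. Bay: 178 mm along y (-86 to 92), 100 mm along x, 22 mm deep below the lid; side walls reach 34 mm above the felt
- box: the wooden box, fixed on its grey sheet-metal stand; origin 8 mm under the bay's centre, same axes. Box 120 mm (x) by 233 mm (y = -133 to 100), 42 mm high. Four felt pads 8 mm high and 41 mm long stand in the bay's corners (|y| 45 to 86, |x| 31 to 50 mm) and leave a lane 62 mm wide along y for the micrometer, either way round
- lid_pull (a point): grip point on the lid's pull, a wooden bar 60 mm long (x) and 14 mm thick (y) standing 22 mm above the lid; the point is in its middle, 8 mm below its top. Axes as the bay's. Shut, it is at x = 0, y = 50, z = 42 mm of the bay
- lid_panel (a joint): lid travel in m: 0 fully shut, about 0.19 fully open; it opens along the bay's -y. The lid runs stiffly (about 1.5 N) in grooves and stays where it is left.
- catch_knob (a point): grip point of the brass catch's round knob, 16 mm in diameter and 28 mm high; the point is on its axis, 9 mm below its top, and the top stands 18 mm higher than that of the lid's pull. The knob stands on the free end of a flat bar 14 mm wide, 5 mm thick. z square to the slope.
- catch_pivot (a point): point on the catch's pivot axis (z) at the height of the knob's grip point, on the box's lower side wall; 48 mm from the knob's axis. At x = -54, y = 32.5, z = 59 mm of the bay.
- catch_bar (a joint): angle of the catch in rad: 0 when its bar points along the wall (bay's -y), 1.57 at its end stop, lying across the lid (pointing along the bay's +x, up the slope) behind the pull; it can get there only when the lid is shut.
- ring_gauge: bystander: plain steel ring 66 mm across, 22 mm high; origin in the middle of its underside
- dial_indicator: bystander: dial indicator lying on its back, bezel 56 mm, 102 mm long, 23 mm high; origin in the middle of its underside
- loupe: bystander: black eyeglass loupe 42 mm across, 37 mm high; origin in the middle of its underside
- stand: the fixed stand of bent grey sheet metal that carries the box; 190 mm long, its sloping face tips the box 25 degrees; origin on the table under the bay's centre

How it is judged:
On the way, in this order (a step that is already met when the one before it is completed fails the run):
1. the micrometer lies flat and let go in the bay, the lid still open (x of micrometer in the frame of bay between -0.024 and 0.024 m and y of micrometer in the frame of bay between -0.026 and 0.026 m and z of micrometer in the frame of bay below 0.005 m and angle between the z axis of micrometer and the z axis of bay, either way round below 0.1 rad and angle between the y axis of micrometer and the y axis of bay, either way round below 0.3 rad and contact force between the fingers and micrometer below 0.3 N and value of joint lid_panel above 0.12 m), for 0.3 s.
2. the lid is fully shut (value of joint lid_panel below 0.005 m), for 0.2 s.
3. the catch is turned across the lid (value of joint catch_bar above 1.45 rad), for 0.2 s.
At the end, for the whole second after the job is handed in: the micrometer lies flat on the felt between the pads, lengthwise in the bay (within 24 mm of its middle across, 26 mm along, 0.3 rad in direction, 0.1 rad from flat), at rest; the lid is within 5 mm of fully shut and the catch turned to at least 1.45 rad (x of micrometer in the frame of bay between -0.024 and 0.024 m and y of micrometer in the frame of bay between -0.026 and 0.026 m and z of micrometer in the frame of bay below 0.005 m and angle between the z axis of micrometer and the z axis of bay, either way round below 0.1 rad and angle between the y axis of micrometer and the y axis of bay, either way round below 0.3 rad and linear speed of micrometer below 0.02 m/s and value of joint lid_panel below 0.005 m and value of joint catch_bar above 1.45 rad); the robot touches nothing.
It fails at once if the micrometer is rammed against the box (more than 40 N between them) (contact force between micrometer and stand above 40 N).
It fails at once if the micrometer is dropped (out of the fingers and moving faster than 0.6 m/s) (contact force between the fingers and micrometer below 0.1 N and linear speed of micrometer above 0.6 m/s).
It fails at once if the ring gauge is moved more than 20 mm (distance of ring_gauge from where it was at the start of the episode above 0.02 m).
It fails at once if the dial indicator is moved more than 20 mm (distance of dial_indicator from where it was at the start of the episode above 0.02 m).
It fails at once if the loupe is moved more than 20 mm (distance of loupe from where it was at the start of the episode above 0.02 m).
It also fails if it takes over 72 s, if anything falls off the work surface, if the arm or the gripper's body presses on something with over 40 N, if the wrist force passes 120 N, or if a joint passes its speed limit or range.

## Robot

A 6-joint arm with a two-finger parallel gripper is mounted at the origin on a cart in front of the work surface, level with it; the furniture and walls round the work are solid. World frame = base frame: x ahead of the robot, y to its left, z up, the work surface at z = 0. Lengths are in m, angles in rad, forces in N, time in s.
With the tool pointing down it reaches from about 0.35 to 0.85 m from the base axis. Payload 8.1 kg.
Tool frame: the origin (TCP) lies between the finger pads; the fingertips stand 25 mm ahead of it and the grasp point (between the pads) lies 6 mm ahead of it; z points along the fingers, y is the line along which they close (so a half turn about z gives the same grasp; the last joint's range is limited). The gripper opens to 93 mm and grips with 3 to 60 N. Pads are 15 mm wide; open, the fingers measure 128 mm over their backs; the gripper's body (75 mm by 188 mm) begins 65 mm behind the grasp point.
Start: joints at [-0.085, 0.13, 1.488, -0, 1.523, -0.085], TCP at [0.6, 0, 0.244] pointing down, gripper open.
Joint ranges: [-2.96, 2.96], [-0.89, 2.26], [0.02, 2.5], [-1.34, 4.48], [0, 2.73], [-2.66, 2.66]. Speed limits (rad/s): [2.39, 2.39, 2.79, 3.14, 3.14, 3.14].

## Interface

Orientations are given as a rotation vector (axis times angle).
In Python, from plant import robot gives the robot as it stands.
- The arm moves only by the tool arm_command, never from a script. Its argument "increments" is text: rows parted by semicolons, each of 5 numbers parted by spaces: the closure, from 0 (fully open) to 1 (shut), then the shift along the tool's x, y, z in mm, then the turn about the tool's z in rad. A call has 1 to 5 rows; each row is the pose to reach, as a shift and turn from the pose commanded when the call began, along the tool's axes at that moment; what a row does not reach only later rows make up. A row lasts 1/10 s, in which the tool goes at most 50 mm and 8.59 degrees, less where a joint would pass 70% of its speed; a pose out of reach is approached as far as the arm can. A call with a gripper value outside its range is refused whole. The fingers move at their own pace and stop on an object; "grip_force" is the grip in N (left out, the last holds). Time passes only in rows, so rows that repeat a pose let the fingers close. It gives the time, the measured TCP pose, the force, the opening and the grip force at its end, in the units of the state.
- robot.read_state(): the state, without advancing time (a new reading comes with each control period).
- robot.read_camera(name): name is "scene" or "side" or "wrist"; returns the picture (480x640x3 uint8, blue, green, red); there is no depth.
- robot.camera_model(name): a dict with "fx", "fy", "cx", "cy" (pixels), "D" ([k1, k2, p1, p2, k3] as OpenCV has them; the pictures are not rectified), "eye" and "rotation" of the camera in the world. Camera axes: x right, y down, z forward; pixel columns grow to the right and rows downward; lengths in m; the calibration is good to about 2 mm. A picture is of the moment at which its call begins: read the wrist's pose just before it. camera_model takes no time and is no camera call; for the wrist camera it gives the pose at the moment of the call.
- robot.close_job(): hands the job in; it is judged then, once.
The state is a dict: "t": time; "q": joint angles; "dq": joint speeds; "joint_torque": joint torques, N m; "tool_pos": TCP position; "orientation": TCP orientation; "force": force on the tool from outside, world axes, zero at the start; "wrist_torque": the same for the moment, N m; "opening": finger opening in m; "gripper_force": force on a finger pad.
Only numpy, scipy, OpenCV 4.12 (cv2) and the standard library are available. Lean on these libraries where they do the work, as an engineer would, in place of code of your own. Each camera call takes 0.05 s, during which the arm holds its last target. There are 200 camera calls.

## Working session

There is one attempt and no reset: what is moved stays moved. The work goes in short steps, Python scripts to look and compute and a tool call to move; the robot and the scene stay as the last step left them, time stands still between calls to the robot, and variables do not carry over. Pictures are saved under pics/ and viewed, at most 10 in all, crops included, and the job is handed in when it is done.

Besides the shell and the picture viewer there is one more tool, called after "Call:" by a JSON object that holds its "fn" and its "kwargs". arm_command: Moves the arm, as the interface text tells. Its arguments: {"type":"object","properties":{"increments":{"type":"string"},"grip_force":{"type":"number"}},"required":["increments"]}

```bash
ls && mkdir -p pics && python3 - <<'E'
from plant import robot
import cv2
s=robot.read_state(); print(s)
for n in ("scene","side","wrist"):
    m=robot.camera_model(n); print(n,m)
    cv2.imwrite(f"pics/{n}0.png",robot.read_camera(n))
E
```

```text
pics
{'t': 0.0, 'q': array([-8.53968427e-02,  1.31191494e-01,  1.48930732e+00, -1.46877398e-05,
        1.52302013e+00, -8.54146674e-02]), 'dq': array([ 1.00942381e-03, -1.42681263e-03,  8.34843449e-04,  2.56665931e-05,
        1.57871948e-03, -1.02635359e-03]), 'joint_torque': array([-1.61290725e-03, -5.59853125e+01, -4.91755986e+01,  7.67333270e-02,
        3.59135563e-02, -2.97389461e-04]), 'tool_pos': array([5.99451338e-01, 6.60151333e-05, 2.42553917e-01]), 'orientation': array([-2.22038534e+00, -2.22042651e+00,  1.96597011e-03]), 'force': array([0.21198958, 0.03654673, 0.97057618]), 'wrist_torque': array([ 0.01221522, -0.01190637, -0.04671095]), 'gripper_force': 0.0, 'opening': 0.09290361134009786}
scene {'fx': 616.8120779022637, 'fy': 616.8120779022637, 'cx': 314.2393655007173, 'cy': 242.58280082993937, 'D': array([-0.03096495,  0.        ,  0.        ,  0.        ,  0.        ]), 'eye': array([ 1.01110425, -0.42026909,  1.20260931]), 'rotation': array([-2.42805979, -0.784694  ,  0.26882633])}
side {'fx': 499.4014215894307, 'fy': 499.4014215894307, 'cx': 321.8986724787371, 'cy': 241.3433036518647, 'D': array([-0.14475828,  0.        ,  0.        ,  0.        ,  0.        ]), 'eye': array([0.37952384, 1.18511248, 0.80401152]), 'rotation': array([-0.23569943,  2.72962905, -1.41921517])}
wrist {'fx': 359.22898089852185, 'fy': 359.22898089852185, 'cx': 321.70783776617003, 'cy': 242.6869049182378, 'D': array([-0.05762506,  0.        ,  0.        ,  0.        ,  0.        ]), 'eye': array([0.59999524, 0.07752994, 0.38368618]), 'rotation': array([ 2.85897697e+00,  2.91923859e-04, -1.74338636e-03])}
```

View pics/scene0.png

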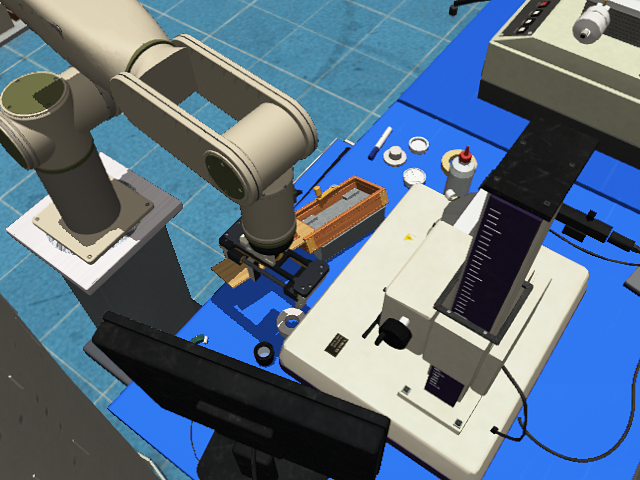

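View pics/side0.png

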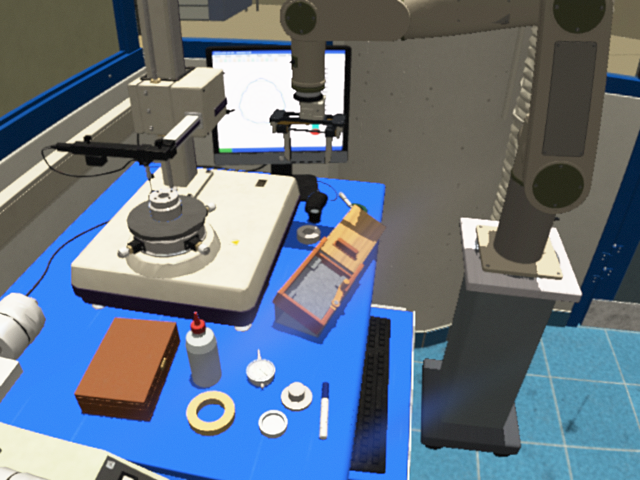

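View pics/wrist0.png

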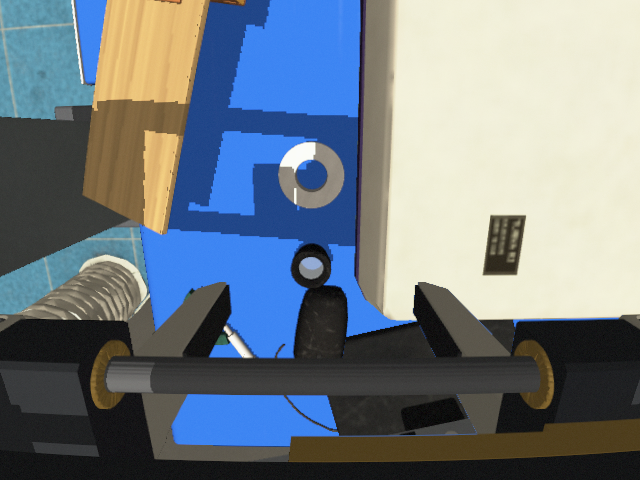

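The box lies lengthwise with its lid end towards -y (scene (310,220), side (325,280)). The lid is run out, and the pull and catch are visible. The micrometer's green frame and bright sleeve show near side (355,205) and wrist (230,340), and the monitor stands close by. Next I'll enlarge these areas.

```bash
python3 - <<'E'
import cv2,numpy as np
a=cv2.imread("pics/scene0.png")[165:295,200:400]; b=cv2.imread("pics/side0.png")[180:340,260:400]
a=cv2.resize(a,None,fx=4,fy=4,interpolation=cv2.INTER_CUBIC)   # 800x520
b=cv2.resize(b,None,fx=3.5,fy=3.5,interpolation=cv2.INTER_CUBIC)
cv2.imwrite("pics/a1.png",a)
w=cv2.imread("pics/wrist0.png")
b2=cv2.resize(w[280:380,150:300],(300,200),interpolation=cv2.INTER_CUBIC)
m=np.zeros((560,790,3),np.uint8); m[:560,:490]=b; m[:200,490:790]=b2
cv2.imwrite("pics/b1.png",m)
E
```

```text
(no output)
```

View pics/a1.png

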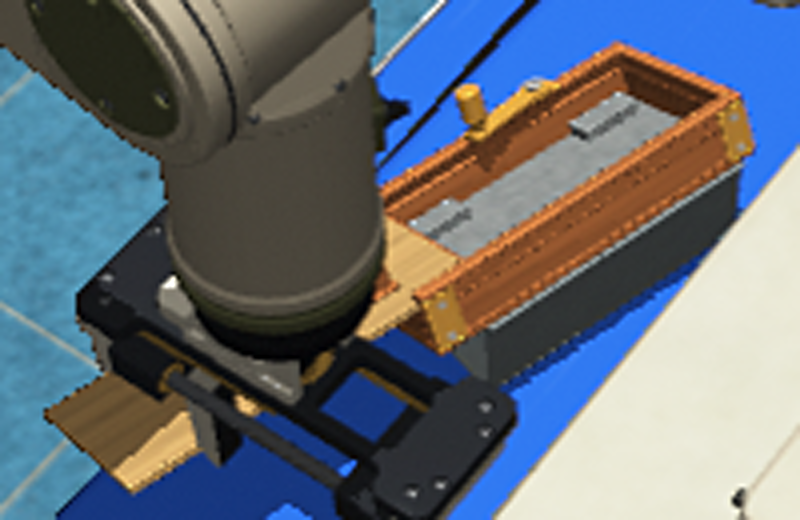

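View pics/b1.png

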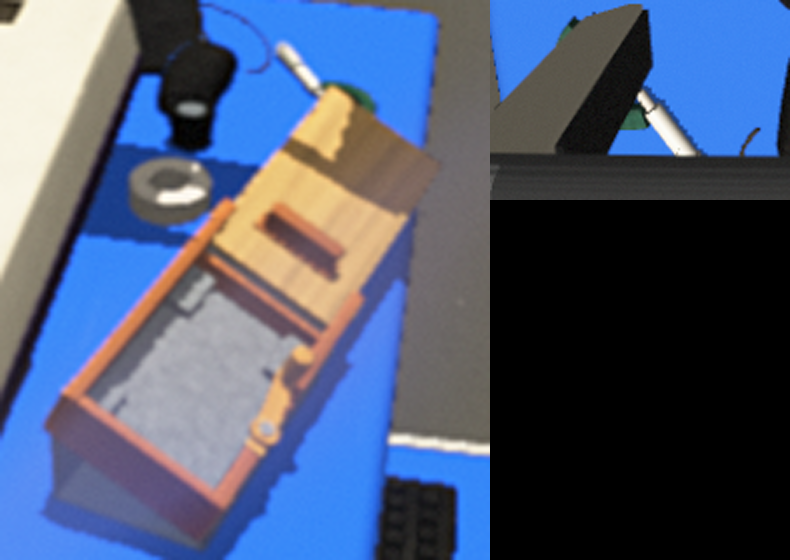

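```bash
cat > h.py <<'E'
import numpy as np,cv2
from scipy.spatial.transform import Rotation as R
from scipy.optimize import least_squares
from plant import robot
def cam(n):
    m=dict(robot.camera_model(n)); m["K"]=np.array([[m["fx"],0,m["cx"]],[0,m["fy"],m["cy"]],[0,0,1.]])
    m["R"]=R.from_rotvec(m["rotation"]).as_matrix(); return m
def ray(m,p):
    u=cv2.undistortPoints(np.array([[p]],float),m["K"],m["D"])[0,0]
    return m["R"]@np.array([u[0],u[1],1.])
def plane(m,p,z):
    d=ray(m,p); return m["eye"]+d*(z-m["eye"][2])/d[2]
def proj(m,P):
    P=np.atleast_2d(P); Rc=m["R"].T
    return cv2.projectPoints(P,cv2.Rodrigues(Rc)[0],-Rc@m["eye"],m["K"],m["D"])[0][:,0]
def tri(obs):
    A=[];b=[]
    for m,p in obs:
        d=ray(m,p); d/=np.linalg.norm(d); M=np.eye(3)-np.outer(d,d); A.append(M); b.append(M@m["eye"])
    x=np.linalg.lstsq(np.vstack(A),np.hstack(b),rcond=None)[0]
    return x
def bayR(yaw): return (R.from_euler('z',yaw)*R.from_euler('y',-25,degrees=True)).as_matrix()
def fitbay(obs,x0=(0.5,0.15,0.06,0.)):
    f=lambda v:np.hstack([proj(m,bayR(v[3])@(np.array(P)/1000)+v[:3])[0]-p for m,P,p in obs])
    s=least_squares(f,x0,x_scale=[.1,.1,.1,1],loss='soft_l1'); return s.x,f(s.x).reshape(-1,2)
E
python3 - <<'E'
from h import *
np.set_printoptions(precision=4,suppress=True)
S=cam("scene");D=cam("side");W=cam("wrist")
obs=[(S,(-54,-15.5,68),(316.75,187)),(S,(-60,100,34),(354.5,175.75)),(S,(60,100,34),(385.5,189.25)),
(D,(-54,-15.5,68),(346.3,280.9)),(D,(60,100,34),(279,292.5)),(D,(-60,100,34),(323.5,323)),(D,(-54,32.5,50),(335.4,303))]
v,r=fitbay(obs); print(v,np.degrees(v[3])); print(r)
print("thimble end",plane(D,(340.6,193.4),.007),"thimble pts",plane(W,(227.5,327.5),.007),plane(W,(250,357.5),.007), "green",plane(D,(362,207),.01))
print("lid end wrist",plane(W,(83,193),.06),plane(W,(165,233),.11))
print("mon",tri([(S,(105,318)),(D,(350,45))]),tri([(S,(388,402)),(D,(208,45))]))
print("ring",plane(W,(312,175),.022),"loupe",plane(W,(311,266),.037))
E
```

```text
[ 0.526   0.3228  0.052  -0.2512] -14.390925489765074
[[-1.607   1.0737]
 [-0.539  -0.1119]
 [ 0.6306 -0.9759]
 [ 1.0282  0.9575]
 [-2.9841 -0.3914]
 [-0.866   1.6997]
 [ 0.3195 -3.5741]]
thimble end [ 0.5293 -0.211   0.007 ] thimble pts [ 0.4883 -0.1364  0.007 ] [ 0.5125 -0.1772  0.007 ] green [ 0.453  -0.1351  0.01  ]
lid end wrist [0.3782 0.0314 0.06  ] [0.4749 0.006  0.11  ]
mon [ 0.5317 -0.2746  0.46  ] [ 0.9122 -0.1537  0.4713]
ring [0.59   0.0427 0.022 ] loupe [ 0.5887 -0.0481  0.037 ]
```

Bay is near (0.526, 0.323, 0.052) with yaw about -14°. The micrometer's sleeve is near (0.50, -0.16). I'll move over the micrometer for a closer look.

Call:
{"fn": "arm_command", "kwargs": {"increments": "0 -34 -34 -12 0; 0 -67 -67 -25 0; 0 -100 -100 -37 0; 0 -100 -100 -37 0; 0 -100 -100 -37 0"}}

```text
t: 0.65
tool_pos: [0.4998, -0.1007, 0.2811]
orientation: [2.223, 2.218, 0.001]
force: [0.4, 1.1, -1.3]
opening: 0.0925
gripper_force: 0.0
```

```bash
python3 - <<'E'
from h import *
import pickle
np.set_printoptions(precision=4,suppress=True)
s=robot.read_state(); print(s["t"],s["tool_pos"],s["force"])
W=cam("wrist"); w=robot.read_camera("wrist"); sd=robot.read_camera("side"); sc=robot.read_camera("scene")
for n,i in (("wrist2",w),("side2",sd),("scene2",sc)): cv2.imwrite(f"pics/{n}.png",i)
pickle.dump(W,open("w2.pkl","wb"))
a=cv2.resize(w[100:380,140:500],None,fx=1.6,fy=1.6,interpolation=cv2.INTER_CUBIC) #576x448
b=cv2.resize(sc[150:270,250:400],(224,179)) 
m=np.zeros((448,800,3),np.uint8); m[:,:576]=a; m[:179,576:]=b
cv2.imwrite("pics/m2.png",m)
E
```

```text
0.65 [ 0.4998 -0.1007  0.2811] [ 0.4216  1.056  -1.2693]
```

View pics/m2.png

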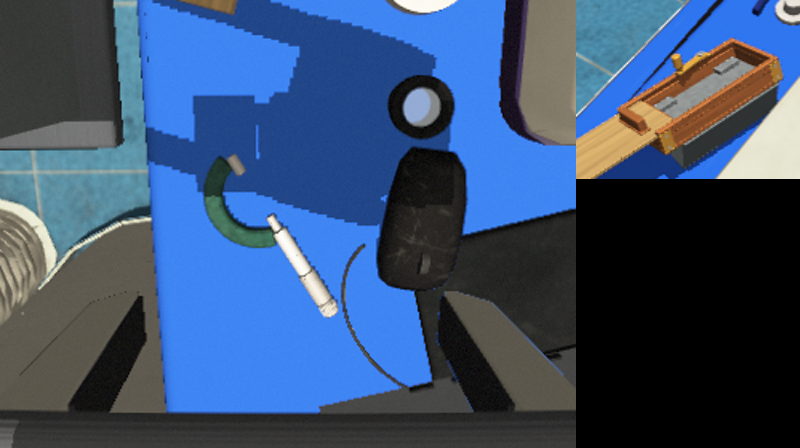

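The micrometer is visible whole: thimble end at crop (330,312), sleeve meeting the frame at (275,235), and the green C to the upper left. I'll measure the bar axis by mask.

```bash
python3 - <<'E'
from h import *
import pickle
np.set_printoptions(precision=4,suppress=True)
W=pickle.load(open("w2.pkl","rb")); w=cv2.imread("pics/wrist2.png")
hsv=cv2.cvtColor(w,cv2.COLOR_BGR2HSV)
m=((hsv[...,1]<80)&(hsv[...,2]>110)).astype(np.uint8)
k=np.zeros_like(m); x0,y0,x1,y1=140+262//1.6,100+205//1.6,140+345/1.6,100+322/1.6
k[int(y0):int(y1),int(x0):int(x1)]=1; m&=k
ys,xs=np.nonzero(m); P=np.array([plane(W,(x,y),.007)[:2] for x,y in zip(xs,ys)])
c=P.mean(0); d=np.linalg.svd(P-c)[2][0]; d*=np.sign(d[1]); t=(P-c)@d; n=(P-c)@np.array([-d[1],d[0]])
print(len(P),c,d,np.degrees(np.arctan2(d[1],d[0])),t.min(),t.max(),"width",np.ptp(n[t<0]),np.ptp(n[t>0.01]))
end=c+d*t.min(); print("end",end)
for y in (-15,): print("grip",end+d*(75+y)/1000)
g=((hsv[...,0]>55)&(hsv[...,0]<95)&(hsv[...,1]>60)&(hsv[...,2]<140)).astype(np.uint8)
ys,xs=np.nonzero(g); sel=(xs>250)&(xs<320)&(ys>180)&(ys<260); G=np.array([plane(W,(x,y),.012)[:2] for x,y in zip(xs[sel],ys[sel])])
e=(G-end)@d*1000-75; f=(G-end)@np.array([d[1],-d[0]])*1000+16; print("green y",np.percentile(e,[1,99]),"x",np.percentile(f,[1,99]))
# box, scene2 refine
D=cam("side")
for r in (160,): 
    q=ray(D,(350,r)); print("monitor bottom",D["eye"]+q*(-.272-D["eye"][1])/q[1])
E
```

```text
674 [ 0.5104 -0.1768] [-0.5193  0.8546] 121.28367724198485 -0.04425935663477184 0.05008341031569488 width 0.013780176835243298 0.011714727222746631
end [ 0.5334 -0.2146]
grip [ 0.5022 -0.1634]
green y [ 2.2959 74.2902] x [-20.9981  11.3386]
monitor bottom [ 0.5106 -0.272   0.0987]
```

Call:
{"fn": "arm_command", "kwargs": {"increments": "0.4 -16 0 35 -0.137; 0.4 -32 1 70 -0.273; 0.4 -48 2 105 -0.41; 0.4 -63 2 140 -0.546; 0.4 -63 2 140 -0.546"}}

```text
t: 1.3
tool_pos: [0.4987, -0.1617, 0.1341]
orientation: [-1.53, -2.732, 0.002]
force: [-0.2, 0.9, -0.2]
opening: 0.0585
gripper_force: 0.0
```

```bash
python3 - <<'E'
from h import *
np.set_printoptions(precision=4,suppress=True)
s=robot.read_state(); T=R.from_rotvec(s["orientation"]).as_matrix(); print(s["tool_pos"],s["opening"],T)
g=np.array([.5022,-.1634,.028]); print((T.T@(g-s["tool_pos"]))*1000)
W=cam("wrist"); d=np.array([-.5193,.8546,0]); e=np.array([.5334,-.2146,.007])
p=proj(W,[e,e+d*.08]); w=robot.read_camera("wrist"); print(p)
cv2.line(w,tuple(int(v) for v in p[0]),tuple(int(v) for v in p[1]),(0,0,255),1); cv2.imwrite("pics/w3.png",w[150:,150:500])
E
```

```text
[ 0.4987 -0.1617  0.1341] 0.05848718555090012 [[-0.5223  0.8527 -0.01  ]
 [ 0.8527  0.5223  0.004 ]
 [ 0.0087 -0.0064 -0.9999]]
[ -4.187    2.8357 106.0229]
[[324.8731 316.8768]
 [325.5085 222.2522]]
```

View pics/w3.png

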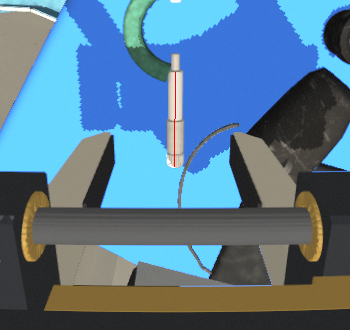

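Call:
{"fn": "arm_command", "kwargs": {"increments": "0.4 0 0 40 0; 0.4 0 0 80 0; 0.4 0 0 105 0; 0.4 0 0 110 0; 0.4 0 0 110 0"}}

```text
t: 1.85
tool_pos: [0.5028, -0.1623, 0.0316]
orientation: [1.541, 2.737, 0.0]
force: [0.5, -0.6, 0.6]
opening: 0.0556
gripper_force: 0.0
```

```bash
cat > st.py <<'E'
from h import *
import sys
np.set_printoptions(precision=4,suppress=True)
s=robot.read_state(); T=R.from_rotvec(s["orientation"]).as_matrix(); print(s["t"],s["tool_pos"],s["opening"],s["q"],s["force"],"yaw",np.degrees(np.arctan2(T[1,1],T[0,1])),"tilt",T[2])
if len(sys.argv)>3:
    g=np.array([float(v) for v in sys.argv[1:4]]); print("need mm",(T.T@(g-s["tool_pos"]))*1000)
E
python3 st.py .5022 -.1634 .028
```

```text
1.85 [ 0.5028 -0.1623  0.0316] 0.05562981961071383 [-0.4094  0.1524  1.8741  0.0002  1.1149 -0.9546] [ 0.509  -0.5879  0.6164] yaw 31.230613551236853 tilt [ 0.      0.0002 -1.    ]
need mm [-0.5975 -1.0981  3.5659]
```

Call:
{"fn": "arm_command", "kwargs": {"increments": "0.4 -0.5 -1 4 0; 0.6 -0.5 -1 4 0; 0.8 -0.5 -1 4 0; 1 -0.5 -1 4 0; 1 -0.5 -1 4 0", "grip_force": 35}}

```text
t: 2.35
tool_pos: [0.5017, -0.1641, 0.0271]
orientation: [1.54, 2.737, 0.0]
force: [0.2, -1.1, -0.5]
opening: 0.0285
gripper_force: 0.0
```

Call:
{"fn": "arm_command", "kwargs": {"increments": "1 0 0 0 0; 1 0 0 0 0; 1 0 0 0 0"}}

```text
t: 2.65
tool_pos: [0.5014, -0.1639, 0.0266]
orientation: [-1.54, -2.738, 0.0]
force: [0.1, -0.6, 1.5]
opening: 0.0101
gripper_force: 35.0
```

Call:
{"fn": "arm_command", "kwargs": {"increments": "1 0 0 -10 0; 1 0 0 -40 0; 1 0 0 -85 0; 1 0 0 -130 0; 1 0 0 -170 0"}}

```text
t: 3.15
tool_pos: [0.5012, -0.1639, 0.1993]
orientation: [1.54, 2.737, 0.0]
force: [1.3, -0.9, -2.1]
opening: 0.0104
gripper_force: 35.0
```

```bash
python3 - <<'E'
from h import *
s=robot.read_state(); print(s["tool_pos"],s["opening"],s["gripper_force"])
w=robot.read_camera("wrist"); sd=robot.read_camera("side")
cv2.imwrite("pics/w4.png",w);cv2.imwrite("pics/s4.png",sd)
m=np.hstack([w[60:360,160:480],cv2.resize(sd[140:290,280:440],(320,300))]); cv2.imwrite("pics/m4.png",m)
E
```

```text
[ 0.50124934 -0.16385871  0.19930658] 0.010376667185444577 34.999499917030334
```

View pics/m4.png

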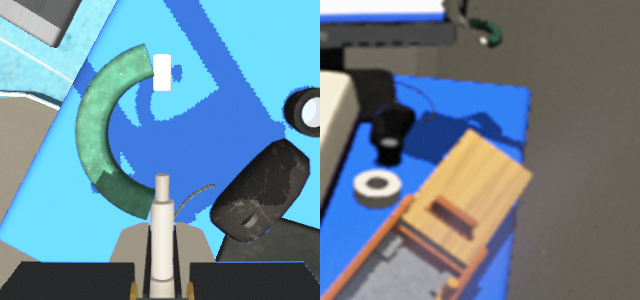

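The micrometer is held level in the fingers. Now I'll refine the box pose, with the box unobstructed, by overlaying the present fit.

```bash
python3 - <<'E'
from h import *
S=cam("scene");D=cam("side"); v=np.array([.526,.3228,.052,-.2512])
pts=[(-60,100,34),(60,100,34),(-60,-133,34),(60,-133,34),(-54,-15.5,68),(-54,32.5,50),(-50,92,34),(50,92,34),(-50,92,0),(50,92,0)]
P=np.array([bayR(v[3])@(np.array(p)/1000)+v[:3] for p in pts])
def crop(m,f,x0,y0,w,h,k):
    im=cv2.resize(cv2.imread(f)[y0:y0+h,x0:x0+w],None,fx=k,fy=k,interpolation=cv2.INTER_CUBIC)
    for u in proj(m,P): cv2.circle(im,tuple(int(round(c)) for c in ((u-[x0,y0]+.5)*k-.5)),2,(255,0,255),-1)
    return im
a=crop(S,"pics/scene2.png",270,160,130,100,4); b=crop(D,"pics/side2.png",265,215,110,125,4)
m=np.zeros((500,960,3),np.uint8); m[:400,:520]=a; m[:500,520:960]=b
cv2.imwrite("pics/m5.png",cv2.resize(m,(800,417),interpolation=cv2.INTER_AREA))
E
```

```text
(no output)
```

View pics/m5.png

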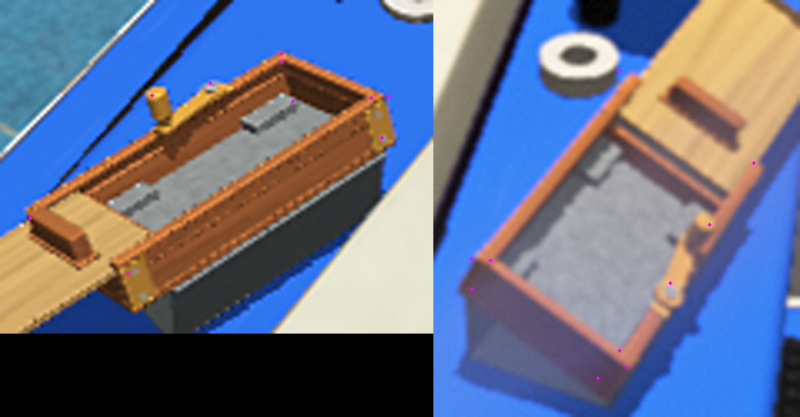

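The overlay matches the scene corners at the closed end, but the -y end is a few px off in side. I'll refit with these picks: scene crop (281,54), (387,97), (30,212), (116,262), knob (156,90), and side crop (484,257), (631,360), (635,77), (758,161), knob (704,217).

```bash
python3 - <<'E'
from h import *
np.set_printoptions(precision=4,suppress=True)
S=cam("scene");D=cam("side")
C=[(-60,100,34),(60,100,34),(-60,-133,34),(60,-133,34),(-54,-15.5,68)]
a=[(281,54),(387,97),(30,212),(116,262),(156,90)]; b=[(631,360),(484,257),(758,161),(635,77),(704,217)]
s_=[(np.array(p)+.5)*.3-.5+[270,160] for p in a]; d_=[(np.array(p)-[433,0]+.5)*.3-.5+[265,215] for p in b]
oS=[(S,c,p) for c,p in zip(C,s_)]; oD=[(D,c,p) for c,p in zip(C,d_)]
for n,o in (("both",oS+oD),("noU",[x for x in oS+oD if x[1]!=(60,-133,34)]),("scene",oS),("side",oD)):
    v,r=fitbay(o,(.526,.32,.052,-.25)); print(n,v,np.degrees(v[3]));print(r.T)
T=[tri([(S,p),(D,q)]) for p,q in zip(s_,d_)]
for c,t in zip(C,T): print(c,t)
print("edges",np.linalg.norm(T[0]-T[1]),np.linalg.norm(T[0]-T[2]),np.linalg.norm(T[1]-T[3]),np.linalg.norm(T[2]-T[3]))
E
```

```text
both [ 0.5233  0.3217  0.0539 -0.2738] -15.686105684187389
[[-0.0406 -0.4239 -1.432   0.8533 -2.0362 -1.3229 -3.3336  0.6043 -2.3611
   2.5422]
 [-0.7267 -0.487  -0.3507  1.8391  0.2006  1.3337 -1.0755  0.4248 -2.758
   1.7646]]
noU [ 0.5249  0.3219  0.0547 -0.2593] -14.855538481248244
[[-0.1308  0.0038 -0.6983 -1.7487 -1.2685 -3.6439 -0.6338  1.9225]
 [-0.834  -0.9275  0.4647  0.5445  0.9588 -1.0155 -0.2747  1.1606]]
scene [ 0.5163  0.3339  0.0365 -0.289 ] -16.56083719089091
[[ 0.8281 -0.5112 -0.2418  1.04   -0.9494]
 [-0.1823  0.2319 -1.4434  0.7565  0.1222]]
side [ 0.5265  0.2815  0.0197 -0.2714] -15.54955335621584
[[-0.0634  0.0502 -0.1638 -1.5212  2.463 ]
 [-0.393  -1.1384  1.3755 -0.5878  2.0092]]
(-60, 100, 34) [0.4838 0.4338 0.0601]
(60, 100, 34) [0.5855 0.4077 0.1072]
(-60, -133, 34) [0.4237 0.2127 0.0603]
(60, -133, 34) [0.5194 0.1879 0.1061]
(-54, -15.5, 68) [0.4502 0.328  0.0972]
edges 0.11511649324179205 0.22907697978632663 0.22955754574295728 0.10888579974128525
```

The box fit is consistent: bay at about (0.523, 0.322, 0.053), yaw about -15.2°. I'll carry the micrometer over while turning it, so that the sleeve comes down-slope.

Call:
{"fn": "arm_command", "kwargs": {"increments": "1 27 17 -10 -0.14; 1 54 33 -20 -0.28; 1 81 50 -30 -0.42; 1 108 66 -40 -0.56; 1 135 83 -50 -0.7"}}

```text
t: 3.75
tool_pos: [0.5014, -0.0042, 0.2462]
orientation: [-0.499, -3.1, 0.0]
force: [0.4, -0.0, -2.8]
opening: 0.0102
gripper_force: 35.0
```

```bash
python3 st.py .5 .15 .25
```

```text
3.75 [ 0.5014 -0.0042  0.2462] 0.010232552942643995 [-0.1107 -0.1385  1.7517 -0.      1.5299 -1.3622] [ 0.4394 -0.0197 -2.7509] yaw 71.70716894633821 tilt [ 0.0015 -0.0003 -1.    ]
need mm [ 49.7483 145.9953  -3.7505]
```

Call:
{"fn": "arm_command", "kwargs": {"increments": "1 10 29 0 -0.14; 1 20 58 0 -0.28; 1 30 87 0 -0.42; 1 40 116 0 -0.56; 1 50 145 0 -0.7"}}

```text
t: 4.25
tool_pos: [0.5003, 0.1491, 0.2458]
orientation: [0.595, -3.083, -0.0]
force: [-0.3, 0.5, -2.2]
opening: 0.0106
gripper_force: 35.0
```

```bash
python3 st.py .51 .3 .22
```

```text
4.25 [0.5003 0.1491 0.2458] 0.010647298886819463 [ 0.1914 -0.0807  1.6989  0.      1.5249 -1.7604] [-0.2799  0.5303 -2.1767] yaw 111.82902457898312 tilt [ 0.0015  0.0003 -1.    ]
need mm [-65.1367 136.4784  25.7226]
```

Call:
{"fn": "arm_command", "kwargs": {"increments": "1 -13 27 0 -0.14; 1 -26 54 0 -0.28; 1 -39 81 0 -0.42; 1 -52 109 5 -0.56; 1 -65 136 10 -0.7"}}

```text
t: 4.75
tool_pos: [0.5112, 0.2994, 0.2357]
orientation: [1.616, -2.693, -0.0]
force: [0.1, 0.4, -2.4]
opening: 0.0106
gripper_force: 35.0
```

```bash
python3 st.py .511 .344 .16
```

```text
4.75 [0.5112 0.2994 0.2357] 0.010613245149213801 [ 0.4433  0.1148  1.5195  0.0001  1.5086 -2.2085] [ 0.106   0.3852 -2.3684] yaw 151.94008020938887 tilt [ 0.001   0.0008 -1.    ]
need mm [-39.3413  21.0558  75.6855]
```

Call:
{"fn": "arm_command", "kwargs": {"increments": "1 -20 10 15 -0.112; 1 -39 21 30 -0.225; 1 -39 21 55 -0.225; 1 -39 21 75 -0.225; 1 -39 21 75 -0.225"}}

```text
t: 5.25
tool_pos: [0.5089, 0.3413, 0.1566]
orientation: [1.897, -2.494, -0.002]
force: [-0.7, -0.1, -3.4]
opening: 0.0104
gripper_force: 35.0
```

```bash
python3 st.py .511 .344 .102 && python3 - <<'E'
from h import *
S=cam("scene");D=cam("side"); v=np.array([.523,.322,.053,np.radians(-15.2)])
sc=robot.read_camera("scene"); sd=robot.read_camera("side"); w=robot.read_camera("wrist")
for n,i in (("sc6",sc),("sd6",sd),("w6",w)): cv2.imwrite(f"pics/{n}.png",i)
E
```

```text
5.25 [0.5089 0.3413 0.1566] 0.010436513996717743 [ 0.5071  0.2268  1.5409  0.0001  1.3824 -2.3644] [-0.6735 -0.1473 -3.3692] yaw 164.52374562540336 tilt [ 0.006   0.0061 -1.    ]
need mm [-3.4633 -1.6201 54.5855]
```

Call:
{"fn": "arm_command", "kwargs": {"increments": "1 0 0 20 0; 1 0 0 40 0; 1 0 0 55 0; 1 0 0 55 0", "grip_force": 15}}

```text
t: 5.8
tool_pos: [0.5109, 0.3418, 0.105]
orientation: [1.899, -2.499, -0.001]
force: [-0.6, -0.6, -3.4]
opening: 0.0107
gripper_force: 15.0
```

```bash
python3 st.py .511 .344 .092
```

```text
5.8 [0.5109 0.3418 0.105 ] 0.010692441946036354 [ 0.5063  0.2753  1.5828  0.      1.2865 -2.3644] [-0.6177 -0.6033 -3.3806] yaw 164.47440436298572 tilt [ 0.0021  0.0021 -1.    ]
need mm [-2.155   0.4462 12.9898]
```

Call:
{"fn": "arm_command", "kwargs": {"increments": "1 -2 0 5 0; 1 -2 0 9 0; 1 -2 0 11 0; 1 -2 0 13 0; 1 -2 0 13 0"}}

```text
t: 6.3
tool_pos: [0.5124, 0.3445, 0.0936]
orientation: [1.901, -2.501, -0.0]
force: [0.2, 0.1, -2.4]
opening: 0.0106
gripper_force: 15.0
```

Call:
{"fn": "arm_command", "kwargs": {"increments": "1 0 0 1 0; 1 0 0 2 0; 1 0 0 3 0; 1 0 0 3 0"}}

```text
t: 6.7
tool_pos: [0.5124, 0.3447, 0.0908]
orientation: [-1.901, 2.5, 0.0]
force: [0.5, 1.4, -1.0]
opening: 0.0108
gripper_force: 15.0
```

Call:
{"fn": "arm_command", "kwargs": {"increments": "1 0 0 1 0; 1 0 0 2 0; 1 0 0 3 0; 1 0 0 3 0"}}

```text
t: 7.1
tool_pos: [0.5124, 0.3447, 0.0878]
orientation: [-1.901, 2.5, 0.0]
force: [-0.1, 2.2, 0.3]
opening: 0.0108
gripper_force: 15.0
```

Call:
{"fn": "arm_command", "kwargs": {"increments": "1 0 0 1 0; 1 0 0 2 0; 1 0 0 3 0; 1 0 0 3 0"}}

```text
t: 7.5
tool_pos: [0.5123, 0.3445, 0.0844]
orientation: [1.901, -2.501, -0.0]
force: [-0.7, 2.3, 0.8]
opening: 0.0105
gripper_force: 15.0
```

Call:
{"fn": "arm_command", "kwargs": {"increments": "1 0 0 1 0; 1 0 0 2 0; 1 0 0 2 0"}}

```text
t: 7.8
tool_pos: [0.5123, 0.3444, 0.0824]
orientation: [1.901, -2.501, -0.0]
force: [-0.9, 1.6, 1.2]
opening: 0.0109
gripper_force: 15.0
```

Call:
{"fn": "arm_command", "kwargs": {"increments": "1 0 0 1 0; 1 0 0 2 0; 1 0 0 2 0"}}

```text
t: 8.1
tool_pos: [0.5123, 0.3444, 0.0804]
orientation: [1.901, -2.501, 0.0]
force: [-1.5, 1.6, 1.0]
opening: 0.011
gripper_force: 15.0
```

Call:
{"fn": "arm_command", "kwargs": {"increments": "1 0 0 1 0; 1 0 0 2 0; 1 0 0 2 0", "grip_force": 8}}

```text
t: 8.4
tool_pos: [0.5122, 0.3443, 0.0784]
orientation: [1.901, -2.5, 0.0]
force: [-1.5, -0.2, 0.4]
opening: 0.011
gripper_force: 8.0
```

Call:
{"fn": "arm_command", "kwargs": {"increments": "1 0 0 1 0; 1 0 0 2 0; 1 0 0 2 0"}}

```text
t: 8.7
tool_pos: [0.5123, 0.3443, 0.0768]
orientation: [1.901, -2.5, 0.0]
force: [-3.0, -2.7, 3.4]
opening: 0.0108
gripper_force: 10.1
```

Call:
{"fn": "arm_command", "kwargs": {"increments": "0.86 0 0 0 0; 0.82 0 0 -2 0; 0.75 0 0 -5 0; 0.7 0 0 -8 0; 0.65 0 0 -10 0", "grip_force": 3}}

```text
t: 9.2
tool_pos: [0.5128, 0.3446, 0.0872]
orientation: [-1.901, 2.5, -0.0]
force: [-0.2, -0.1, 0.3]
opening: 0.0306
gripper_force: 0.0
```

Call:
{"fn": "arm_command", "kwargs": {"increments": "0.65 0 0 -10 0; 0.65 0 0 -40 0; 0.65 0 0 -80 0; 0.65 0 0 -130 0; 0.65 0 0 -150 0"}}

```text
t: 9.7
tool_pos: [0.5142, 0.3455, 0.2437]
orientation: [-1.897, 2.494, -0.002]
force: [0.4, -0.3, 1.6]
opening: 0.0325
gripper_force: 0.0
```

```bash
python3 - <<'E'
from h import *
np.set_printoptions(precision=4,suppress=True)
s=robot.read_state(); print(s["t"],s["tool_pos"],s["opening"],s["force"])
W=cam("wrist"); w=robot.read_camera("wrist"); S=cam("scene"); sc=robot.read_camera("scene")
cv2.imwrite("pics/w7.png",w); cv2.imwrite("pics/sc7.png",sc)
import pickle; pickle.dump(W,open("w7.pkl","wb"))
v=np.array([.523,.322,.053,np.radians(-15.2)])
pts=[(-50,-86,0),(50,-86,0),(50,92,0),(-50,92,0),(-54,-15.5,68),(-60,-133,34),(60,100,34),(-60,100,34),(0,-140,50)]
for p,u in zip(pts,proj(W,np.array([bayR(v[3])@(np.array(p)/1000)+v[:3] for p in pts]))): print(p,u)
hsv=cv2.cvtColor(w,cv2.COLOR_BGR2HSV)
g=((hsv[...,0]>55)&(hsv[...,0]<95)&(hsv[...,1]>60)).astype(np.uint8); print("green px",g.sum())
E
```

```text
9.7 [0.5142 0.3455 0.2437] 0.03253867159087779 [ 0.4105 -0.3377  1.594 ]
(-50, -86, 0) [356.0409 105.3626]
(50, -86, 0) [249.2753 102.0155]
(50, 92, 0) [260.5649 301.3552]
(-50, 92, 0) [352.5798 283.6541]
(-54, -15.5, 68) [400.3058 190.5266]
(-60, -133, 34) [388.0865  43.2431]
(60, 100, 34) [260.4162 327.5976]
(-60, 100, 34) [377.923  301.4879]
(0, -140, 50) [331.3749  18.9931]
green px 1971
```

```bash
python3 - <<'E'
from h import *
import pickle
W=pickle.load(open("w7.pkl","rb")); w=cv2.imread("pics/w7.png")
v=np.array([.523,.322,.053,np.radians(-15.2)])
pts=[(-50,-86,0),(50,-86,0),(50,92,0),(-50,92,0),(-54,-15.5,68),(-60,-133,34),(60,-133,34),(60,100,34),(-60,100,34),(0,-140,50)]
c=cv2.resize(w[0:330,200:440],None,fx=1.8,fy=1.8,interpolation=cv2.INTER_CUBIC)
for u in proj(W,np.array([bayR(v[3])@(np.array(p)/1000)+v[:3] for p in pts])): cv2.circle(c,tuple(int(k) for k in (u-[200,0])*1.8),2,(255,0,255),-1)
cv2.imwrite("pics/w7c.png",c)
E
```

```text
(no output)
```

View pics/w7c.png

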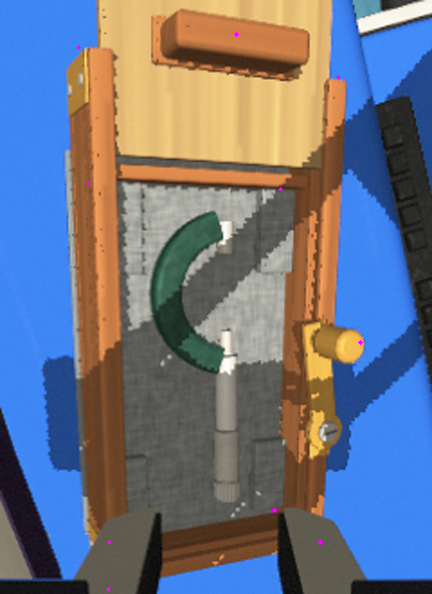

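The micrometer lies in the lane, lengthwise: C at crop (190,290), thimble end at (228,500). The lid pull is at (236,32), the knob at (348,345) and the pivot at (327,432). I'll refit with these picks and check the micrometer's bay coordinates.

```bash
python3 - <<'E'
from h import *
import pickle
np.set_printoptions(precision=4,suppress=True)
W=pickle.load(open("w7.pkl","rb")); w=cv2.imread("pics/w7.png");S=cam("scene");D=cam("side")
C=[(-60,100,34),(60,100,34),(-60,-133,34),(60,-133,34),"k","p"]
a=[(281,54),(387,97),(30,212),(116,262),(156,90)]; b=[(631,360),(484,257),(758,161),(635,77),(704,217)]
s_=[(np.array(p)+.5)*.3-.5+[270,160] for p in a]+[(335,186.25)]; d_=[(np.array(p)-[433,0]+.5)*.3-.5+[265,215] for p in b]+[(335.4,302.9)]
cw=[None,None,(344,80),(90,50),(348,343),(327,432),(236,34)]
w_=[None if p is None else np.array(p)/1.8+[200,0] for p in cw]
obs=[(S,c,p) for c,p in zip(C,s_)]+[(D,c,p) for c,p in zip(C,d_)]+[(W,c,p) for c,p in zip(C+["l"],w_) if p is not None]
def pt(c,v):
    if c=="k": return (-54+48*np.sin(v[4]),32.5-48*np.cos(v[4]),68)
    if c=="p": return (-54,32.5,43)
    if c=="l": return (0,v[5]*1000,50)
    return c
def f(v): return np.hstack([proj(m,bayR(v[3])@(np.array(pt(c,v))/1000)+v[:3])[0]-p for m,c,p in obs])
s=least_squares(f,[.523,.322,.053,-.265,0,-.14],loss='soft_l1'); v=s.x; print(v,np.degrees(v[3:5])); print(f(v).reshape(-1,2).T)
pickle.dump(v,open("bay.pkl","wb"))
Rb=bayR(v[3])
def onbay(p,z):
    d=Rb.T@ray(W,p); e=Rb.T@(W["eye"]-v[:3]); return (e+d*(z/1000-e[2])/d[2])*1000
hsv=cv2.cvtColor(w,cv2.COLOR_BGR2HSV)
g=((hsv[...,0]>55)&(hsv[...,0]<95)&(hsv[...,1]>60)).astype(np.uint8)
ys,xs=np.nonzero(g);k=(ys<230)&(xs>270)&(xs<340); G=np.array([onbay((x,y),13) for x,y in zip(xs[k],ys[k])]); print("green x,y",np.percentile(G,[1,99],axis=0)[:,:2])
for q in [(228,500),(226,360),(227,430),(225,232)]: print(onbay(np.array(q)/1.8+[200,0],9))
E
```

```text
[ 0.5217  0.3227  0.0514 -0.2727  0.1721 -0.141 ] [-15.6253   9.8592]
[[-0.4581 -0.9001 -1.6424  0.6071 -0.175  -2.3419 -0.601  -2.6173  1.1116
  -1.8539  0.0331  0.369  -0.4805 -2.6407  0.0969  0.152   3.6822]
 [-0.5748 -0.3786 -0.2284  1.9038  1.1541 -0.1519  2.6215  0.2627  1.5386
  -1.6103  1.0279 -0.9694  0.3441 -0.7456  2.1762 -0.2829  0.0085]]
green x,y [[ -7.09   -72.1618]
 [ 27.538    0.6275]]
[-14.375   75.9946   9.    ]
[-12.7137  -1.7428   9.    ]
[-13.5137  35.8414   9.    ]
[-11.8289 -65.0426   9.    ]
```

The micrometer sits at bay x about 2.5 mm, y about 1 mm. The catch starts at about 10°. Next I'll grip the lid pull with the fingers along the bay's y.

Call:
{"fn": "arm_command", "kwargs": {"increments": "0.3 30 1 0 0.14; 0.3 60 2 0 0.28; 0.3 90 3 0 0.42; 0.3 120 4 0 0.56; 0.3 161 5 0 0.7"}}

```text
t: 10.3
tool_pos: [0.4635, 0.19, 0.2355]
orientation: [0.921, -3.002, -0.0]
force: [-0.2, -0.1, -0.4]
opening: 0.0643
gripper_force: 0.0
```

Call:
{"fn": "arm_command", "kwargs": {"increments": "0.3 0 0 8 0.14; 0.3 0 0 16 0.28; 0.3 0 0 24 0.42; 0.3 0 0 32 0.56; 0.3 0 0 40 0.7"}}

```text
t: 10.8
tool_pos: [0.4639, 0.1904, 0.1953]
orientation: [-0.166, -3.136, 0.001]
force: [-0.8, 0.6, -0.1]
opening: 0.0651
gripper_force: 0.0
```

Call:
{"fn": "arm_command", "kwargs": {"increments": "0.3 0 0 0 0.1; 0.3 0 0 0 0.173; 0.3 0 0 0 0.173; 0.3 0 0 0 0.173"}}

```text
t: 11.2
tool_pos: [0.4641, 0.1906, 0.196]
orientation: [-0.424, -3.112, 0.001]
force: [0.1, -0.4, -0.4]
opening: 0.0651
gripper_force: 0.0
```

```bash
python3 st.py .4667 .1917 .1065; python3 - <<'E'
from h import *
import pickle
v=pickle.load(open("bay.pkl","rb")); Rb=bayR(v[3])
np.set_printoptions(precision=4,suppress=True)
for p in [(0,-141,42),(0,50,42),(-54,32.5,59)]: print(p,Rb@(np.array(p)/1000)+v[:3])
W=cam("wrist"); w=robot.read_camera("wrist"); cv2.imwrite("pics/w8.png",w)
print(proj(W,[Rb@(np.array(p)/1000)+v[:3] for p in [(-30,-148,50),(30,-148,50),(30,-134,50),(-30,-134,50)]]))
hsv=cv2.cvtColor(w,cv2.COLOR_BGR2HSV); m=((hsv[...,0]<14)&(hsv[...,1]>120)).astype(np.uint8)
n,l,st,c=cv2.connectedComponentsWithStats(m)
for i in np.argsort(-st[1:,4])[:6]+1: print(st[i],c[i],hsv[l==i].mean(0))
E
```

```text
11.2 [0.4641 0.1906 0.196 ] 0.06511214890077571 [ 0.2874 -0.1096  1.8172  0.      1.435  -1.0129] [ 0.1146 -0.3939 -0.4359] yaw 74.50081945129341 tilt [ 0.0008 -0.0005 -1.    ]
need mm [-2.2349  1.8096 89.5283]
(0, -141, 42) [0.4666 0.1917 0.0894]
(0, 50, 42) [0.5181 0.3756 0.0894]
(-54, 32.5, 59) [0.4593 0.3739 0.082 ]
[[314.6069 209.6131]
 [314.176  294.3745]
 [334.4724 294.4129]
 [334.191  209.6571]]
[ 499  192  134  143 4367] [602.3245 253.0513] [ 12.3836 157.5026 119.5583]
[ 363  177  128  110 2216] [414.6828 204.2098] [ 12.5217 158.9905 164.8069]
[ 314  209   24   89 2032] [325.8435 254.3327] [ 12.4503 159.2352 139.3027]
[334 317  60  19 762] [362.2835 328.2887] [ 12.4042 159.4094 146.0564]
[445 320  78  16 160] [471.3813 322.2125] [ 12.275  147.525  121.5125]
[578 185   9   2  11] [581.7273 185.1818] [ 13.     157.4545 238.8182]
```

The pull's mask (314–338, 209–298) matches the prediction. I'll descend and grip it.

Call:
{"fn": "arm_command", "kwargs": {"increments": "0.4 -2 2 35 0; 0.4 -2 2 65 0; 0.4 -2 2 82 0; 0.4 -2 2 89 0; 0.4 -2 2 89 0"}}

```text
t: 11.75
tool_pos: [0.4664, 0.192, 0.107]
orientation: [-0.425, -3.111, 0.001]
force: [-0.5, 0.7, 0.7]
opening: 0.0556
gripper_force: 0.0
```

Call:
{"fn": "arm_command", "kwargs": {"increments": "0.7 0 0 0 0; 0.9 0 0 0 0; 0.9 0 0 0 0; 1 0 0 0 0; 1 0 0 0 0", "grip_force": 12}}

```text
t: 12.25
tool_pos: [0.4672, 0.1921, 0.1079]
orientation: [0.427, 3.112, 0.0]
force: [0.2, 0.3, 1.1]
opening: 0.02
gripper_force: 0.0
```

```bash
python3 st.py .5181 .3756 .1065
```

```text
12.25 [0.4672 0.1921 0.1079] 0.019981532674881196 [ 0.2887 -0.0168  1.8962 -0.      1.2617 -1.0094] [0.2346 0.308  1.1471] yaw 74.37318828487108 tilt [-0.0004  0.0003 -1.    ]
need mm [  0.3654 190.4128   1.4908]
```

Call:
{"fn": "arm_command", "kwargs": {"increments": "1 0 0 0 0; 1 0 0 0 0; 1 0 5 0 0; 1 0 15 0 0; 1 0 30 0 0"}}

```text
t: 12.75
tool_pos: [0.4755, 0.2214, 0.1079]
orientation: [0.428, 3.112, -0.0]
force: [-1.0, -1.0, 4.5]
opening: 0.0141
gripper_force: 18.5
```

Call:
{"fn": "arm_command", "kwargs": {"increments": "1 0 18 0 0; 1 0 36 0 0; 1 0 54 0 0; 1 0 72 0 0; 1 0 90 0 0"}}

```text
t: 13.25
tool_pos: [0.5005, 0.3092, 0.1079]
orientation: [0.427, 3.11, 0.0]
force: [2.5, -3.3, 3.9]
opening: 0.0139
gripper_force: 18.4
```

```bash
python3 st.py .5181 .3756 .1065
```

```text
13.25 [0.5005 0.3092 0.1079] 0.013937064390860185 [ 0.4669  0.2011  1.6639 -0.0011  1.2748 -0.831 ] [ 2.5292 -3.3295  3.9346] yaw 74.38371357471429 tilt [-0.002   0.0005 -1.    ]
need mm [ 0.9159 68.6533  1.4113]
```

Call:
{"fn": "arm_command", "kwargs": {"increments": "1 0.5 15 0 0; 1 0.5 30 0 0; 1 0.5 45 0 0; 1 0.5 55 0 0; 1 0.5 60 0 0"}}

```text
t: 13.75
tool_pos: [0.5169, 0.3671, 0.1079]
orientation: [0.426, 3.109, 0.001]
force: [6.7, -3.8, 2.0]
opening: 0.0142
gripper_force: 17.9
```

Call:
{"fn": "arm_command", "kwargs": {"increments": "1 0 3 0 0; 1 0 6 0 0; 1 0 8 0 0; 1 0 10 0 0; 1 0 10 0 0"}}

```text
t: 14.25
tool_pos: [0.5192, 0.3748, 0.1079]
orientation: [0.427, 3.11, -0.003]
force: [3.5, -10.1, 4.3]
opening: 0.0141
gripper_force: 17.9
```

```bash
python3 st.py .5181 .3756 .1065
```

```text
14.25 [0.5192 0.3748 0.1079] 0.014109766882238119 [ 0.547   0.3339  1.5059 -0.0033  1.3009 -0.7498] [  3.5272 -10.0679   4.3321] yaw 74.35328731978402 tilt [-0.0029 -0.0016 -1.    ]
need mm [1.2635 0.4469 1.3939]
```

Call:
{"fn": "arm_command", "kwargs": {"increments": "1 0 2 0 0; 1 0 3 0 0; 1 0 3 0 0"}}

```text
t: 14.55
tool_pos: [0.5193, 0.3751, 0.1078]
orientation: [0.429, 3.111, -0.011]
force: [-1.7, -20.3, 12.4]
opening: 0.0143
gripper_force: 18.8
```

```bash
python3 st.py .5181 .3756 .1065
```

```text
14.55 [0.5193 0.3751 0.1078] 0.014253235938730728 [ 0.5488  0.339   1.4999 -0.006   1.3063 -0.7466] [ -1.6503 -20.3186  12.4016] yaw 74.31081447944165 tilt [-0.0018 -0.0066 -1.    ]
need mm [1.3153 0.1122 1.2662]
```

The lid is at its stop. Release and lift, then go to the catch knob.

Call:
{"fn": "arm_command", "kwargs": {"increments": "1 0 -3 0 0; 0.7 0 -5 0 0; 0.5 0 -5 0 0; 0.5 0 -5 -20 0; 0.5 0 -5 -60 0"}}

```text
t: 15.05
tool_pos: [0.5141, 0.3725, 0.1629]
orientation: [-0.425, -3.105, 0.008]
force: [0.4, 0.3, -0.4]
opening: 0.0416
gripper_force: 0.0
```

```bash
cat > k.py <<'E'
from h import *
import pickle
np.set_printoptions(precision=4,suppress=True)
v=pickle.load(open("bay.pkl","rb")); Rb=bayR(v[3])
def tcp(th,zt=58): return Rb@np.array([-.054+.048*np.sin(th),.0325-.048*np.cos(th),zt/1000])+v[:3]+[0,0,.025]
E
python3 - <<'E'
from k import *
s=robot.read_state(); T=R.from_rotvec(s["orientation"]).as_matrix(); print(s["tool_pos"],s["opening"],s["force"])
g=tcp(.172); print(g,(T.T@(g-s["tool_pos"]))*1000)
D=cam("side"); i=robot.read_camera("side"); sc=robot.read_camera("scene"); S=cam("scene")
cv2.imwrite("pics/sd9.png",i); cv2.imwrite("pics/sc9.png",sc)
def bp(p): return Rb@(np.array(p)/1000)+v[:3]
for th in (0,.172,.35): 
    k=bp((-54+48*np.sin(th),32.5-48*np.cos(th),68)); print(th,proj(D,k),proj(S,k))
for im,r in ((i,(325,265,360,310)),(sc,(300,175,345,205))):
    h=cv2.cvtColor(im,cv2.COLOR_BGR2HSV); m=((h[...,0]>14)&(h[...,0]<26)&(h[...,1]>150)&(h[...,2]>110)); m[:r[1]]=0;m[r[3]:]=0;m[:,:r[0]]=0;m[:,r[2]:]=0
    ys,xs=np.nonzero(m); print(len(xs), [ (y,xs[ys==y].min(),xs[ys==y].max()) for y in np.unique(ys)][:12])
E
```

```text
[0.5141 0.3725 0.1629] 0.041591495552034966 [ 0.4148  0.2993 -0.4415]
[0.4541 0.3262 0.1096] [ 44.9171 -60.4176  54.0492]
0 [[349.111  282.7402]] [[314.0924 187.0169]]
0.172 [[345.9845 280.7787]] [[316.2739 187.8038]]
0.35 [[342.5843 279.1914]] [[318.9814 188.2911]]
0 []
134 [(np.int64(185), np.int64(336), np.int64(336)), (np.int64(186), np.int64(316), np.int64(339)), (np.int64(187), np.int64(315), np.int64(338)), (np.int64(188), np.int64(314), np.int64(336)), (np.int64(189), np.int64(314), np.int64(335)), (np.int64(190), np.int64(315), np.int64(333)), (np.int64(191), np.int64(316), np.int64(331)), (np.int64(192), np.int64(316), np.int64(330)), (np.int64(193), np.int64(316), np.int64(328)), (np.int64(194), np.int64(316), np.int64(327)), (np.int64(195), np.int64(317), np.int64(326)), (np.int64(196), np.int64(320), np.int64(324))]
```

Call:
{"fn": "arm_command", "kwargs": {"increments": "0.5 20 -30 0 0; 0.5 45 -60 0 0; 0.5 45 -60 10 0; 0.5 45 -60 20 0; 0.5 45 -60 20 0"}}

```text
t: 15.65
tool_pos: [0.4572, 0.3279, 0.1458]
orientation: [-0.426, -3.111, 0.002]
force: [-0.1, -0.2, -0.3]
opening: 0.0465
gripper_force: 0.0
```

```bash
python3 - <<'E'
from k import *
s=robot.read_state(); T=R.from_rotvec(s["orientation"]).as_matrix(); print(s["tool_pos"],s["opening"],s["force"])
g=tcp(.172); print(g,(T.T@(g-s["tool_pos"]))*1000)
W=cam("wrist"); w=robot.read_camera("wrist"); cv2.imwrite("pics/w10.png",w)
k=g-[0,0,.025]+Rb@[0,0,.010]; print("knob top pred",proj(W,k))
h=cv2.cvtColor(w,cv2.COLOR_BGR2HSV); m=((h[...,0]>14)&(h[...,0]<28)&(h[...,1]>150)&(h[...,2]>90)).astype(np.uint8)
n,l,st,c=cv2.connectedComponentsWithStats(m)
for i in np.argsort(-st[1:,4])[:5]+1: print(st[i],c[i])
E
```

```text
[0.4572 0.3279 0.1458] 0.0465256993163089 [-0.0764 -0.2437 -0.265 ]
[0.4541 0.3262 0.1096] [ 2.4302 -2.3815 36.224 ]
knob top pred [[317.7916 267.2063]]
[ 163  424  432   38 8017] [387.5971 445.6852]
[ 304  245  109   37 2242] [353.1539 263.8568]
[201 343  22  38 259] [209.6216 358.556 ]
[425 377  18  35 241] [435.2324 398.4191]
[422 343  20  33 239] [433.0586 357.2092]
```

Knob confirmed: brass mask left edge at 304, predicted centre (318,267). I'll descend and grip it.

Call:
{"fn": "arm_command", "kwargs": {"increments": "0.5 2 -2 15 0; 0.5 2 -2 28 0; 0.5 2 -2 36 0; 0.7 2 -2 36 0; 0.9 2 -2 36 0", "grip_force": 8}}

```text
t: 16.2
tool_pos: [0.4551, 0.3261, 0.1112]
orientation: [-0.427, -3.112, 0.001]
force: [-0.4, 0.2, 0.1]
opening: 0.035
gripper_force: 0.0
```

Call:
{"fn": "arm_command", "kwargs": {"increments": "1 0 0 0 0; 1 0 0 0 0; 1 0 0 0 0"}}

```text
t: 16.5
tool_pos: [0.4552, 0.3256, 0.1121]
orientation: [0.427, 3.112, -0.002]
force: [-0.6, -4.0, 3.3]
opening: 0.015
gripper_force: 8.0
```

```bash
python3 - <<'E'
from k import *
s=robot.read_state(); T=R.from_rotvec(s["orientation"]).as_matrix(); print(s["tool_pos"],s["opening"],s["force"])
for th in np.radians([9.86,20,30,40,50,60,70,80,90]):
    print(round(np.degrees(th)),(T.T@(tcp(th)-s["tool_pos"]))*1000)
E
```

```text
[0.4552 0.3256 0.1121] 0.015013777318599453 [-0.5624 -4.0368  3.347 ]
10 [1.2374 0.3111 2.5133]
20 [-6.193   2.4932 -0.9512]
30 [-13.0664   6.0259  -4.1578]
40 [-19.2786  10.822   -7.0582]
50 [-24.641   16.7357  -9.564 ]
60 [-28.9905  23.5874 -11.5992]
70 [-32.195   31.1689 -13.1019]
80 [-34.1572  39.2497 -14.0264]
90 [-34.8174  47.5845 -14.3448]
```

Call:
{"fn": "arm_command", "kwargs": {"increments": "1 -3.5 1 -1.5 0; 1 -7.5 2 -3.5 0; 1 -14 5.5 -6.5 0; 1 -20.5 10.5 -9.5 0; 1 -20.5 10.5 -9.5 0"}}

```text
t: 17.0
tool_pos: [0.48, 0.3288, 0.1228]
orientation: [0.428, 3.109, -0.005]
force: [2.7, -13.8, 7.8]
opening: 0.0146
gripper_force: 8.2
```

```bash
cat > th.py <<'E'
from k import *
s=robot.read_state(); T=R.from_rotvec(s["orientation"]).as_matrix(); print(s["t"],s["tool_pos"],s["opening"],s["force"],s["gripper_force"])
b=Rb.T@(s["tool_pos"]-[0,0,.023]-v[:3])*1000; print("bay",b,"theta",np.degrees(np.arctan2(b[0]+54,32.5-b[1])),np.hypot(b[0]+54,32.5-b[1]))
E
python3 th.py
```

```text
17.0 [0.48   0.3288 0.1228] 0.014561170477594117 [  2.6567 -13.7667   7.7629] 8.20491836400322
bay [-17.4039  -5.3519  61.5602] theta 44.033642508307054 52.65017051092399
```

Call:
{"fn": "arm_command", "kwargs": {"increments": "1 2 2 0 0; 1 3 4 0 0; 1 2 8 -0.5 0; 1 0 11 -1 0; 1 0 11 -1 0"}}

```text
t: 17.5
tool_pos: [0.4826, 0.3382, 0.123]
orientation: [0.428, 3.109, -0.008]
force: [3.6, -17.8, 5.7]
opening: 0.0333
gripper_force: 8.3
```

```bash
python3 th.py
```

```text
17.5 [0.4826 0.3382 0.123 ] 0.03327268939132856 [  3.5839 -17.8409   5.6875] 8.258338831637957
bay [-17.3107   4.4339  61.778 ] theta 52.58520935331842 46.19316874983608
```

The 8 N grip was too weak, so the finger was pushed open (33 mm). I'll open, recentre and locate the knob again before gripping harder.

Call:
{"fn": "arm_command", "kwargs": {"increments": "0.6 0 -5 0 0; 0.6 3 -11 0 0; 0.6 5 -11 0 0; 0.6 5 -11 0 0", "grip_force": 40}}

```text
t: 17.9
tool_pos: [0.4725, 0.3325, 0.1222]
orientation: [-0.427, -3.112, -0.001]
force: [1.0, -0.3, 0.5]
opening: 0.0373
gripper_force: 0.0
```

```bash
python3 th.py; python3 - <<'E'
from k import *
W=cam("wrist"); w=robot.read_camera("wrist"); cv2.imwrite("pics/w11.png",w)
for d in (10,20,30,35,40,45,50):
    t=np.radians(d); k=Rb@np.array([-.054+.048*np.sin(t),.0325-.048*np.cos(t),.068])+v[:3]; print(d,proj(W,k)[0],end=' ')
h=cv2.cvtColor(w,cv2.COLOR_BGR2HSV); m=((h[...,0]>14)&(h[...,0]<28)&(h[...,1]>150)&(h[...,2]>90)).astype(np.uint8); m[415:]=0
n,l,st,c=cv2.connectedComponentsWithStats(m)
for i in np.argsort(-st[1:,4])[:4]+1: print(st[i],c[i])
print("pivot",proj(W,Rb@np.array([-.054,.0325,.043])+v[:3]))
i=np.argmax(st[1:,4])+1; ys,xs=np.nonzero(l==i); print([(x,ys[xs==x].min(),ys[xs==x].max()) for x in range(xs.min(),xs.max(),6)])
E
```

```text
17.9 [0.4725 0.3325 0.1222] 0.037321030235023596 [ 0.9861 -0.2819  0.5278] 0.0
bay [-25.1263  -3.8235  64.5231] theta 38.48132688239179 46.40140606828243
10 [299.9969 258.2179] 20 [304.2353 274.4717] 30 [311.3264 289.91  ] 35 [315.8893 297.1595] 40 [321.0895 304.0115] 45 [326.8884 310.4056] 50 [333.2415 316.2851] [ 301  234  108   85 2950] [351.6051 275.1566]
[403 343  18  69 414] [412.9952 377.9565]
[224 343  17  36 221] [231.3756 357.0724]
[224 381  15  31 191] [229.0471 398.8848]
pivot [[385.496  248.4654]]
[(301, np.int64(300), np.int64(301)), (307, np.int64(291), np.int64(312)), (313, np.int64(287), np.int64(317)), (319, np.int64(285), np.int64(317)), (325, np.int64(281), np.int64(315)), (331, np.int64(276), np.int64(309)), (337, np.int64(271), np.int64(301)), (343, np.int64(267), np.int64(296)), (349, np.int64(262), np.int64(292)), (355, np.int64(257), np.int64(287)), (361, np.int64(240), np.int64(282)), (367, np.int64(241), np.int64(277)), (373, np.int64(238), np.int64(273)), (379, np.int64(235), np.int64(268)), (385, np.int64(234), np.int64(266)), (391, np.int64(235), np.int64(264)), (397, np.int64(240), np.int64(260)), (403, np.int64(241), np.int64(260))]
```

The knob is at about 37°. I'll lower 3 mm and grip with 40 N.

Call:
{"fn": "arm_command", "kwargs": {"increments": "0.6 0 -1.5 3.5 0; 0.8 0 -1.5 3.5 0; 1 0 -1.5 3.5 0; 1 0 -1.5 3.5 0; 1 0 -1.5 3.5 0"}}

```text
t: 18.45
tool_pos: [0.4726, 0.3306, 0.1186]
orientation: [-0.427, -3.112, 0.001]
force: [0.6, -0.2, 0.6]
opening: 0.0147
gripper_force: 40.0
```

```bash
python3 th.py; python3 - <<'E'
from k import *
s=robot.read_state(); T=R.from_rotvec(s["orientation"]).as_matrix()
for th in np.radians([37,45,55,65,75,85,90]): print(round(np.degrees(th)),(T.T@(tcp(th)-s["tool_pos"]))*1000)
E
```

```text
18.45 [0.4726 0.3306 0.1186] 0.014712685875775146 [ 0.5925 -0.2055  0.5552] 40.00303472857922
bay [-26.0788  -5.5962  60.9859] theta 36.238147933274675 47.23252852311173
37 [-2.1374 -0.2381  0.2981]
45 [-6.7177  4.1548 -1.8391]
55 [-11.5918  10.5637  -4.1139]
65 [-15.383   17.8093  -5.8841]
75 [-17.9762  25.6714  -7.096 ]
85 [-19.2926  33.9111  -7.7127]
90 [-19.458   38.0946  -7.7912]
```

Call:
{"fn": "arm_command", "kwargs": {"increments": "1 -2.5 2.2 -1 0; 1 -4.6 4.4 -2 0; 1 -7 7.5 -3.3 0; 1 -9.5 10.8 -4.4 0; 1 -9.5 10.8 -4.4 0"}}

```text
t: 18.95
tool_pos: [0.4846, 0.337, 0.1228]
orientation: [-0.427, -3.112, 0.006]
force: [-1.3, -8.6, 3.1]
opening: 0.0145
gripper_force: 40.0
```

```bash
python3 th.py
```

```text
18.95 [0.4846 0.337  0.1228] 0.014531983495643441 [-1.3166 -8.6036  3.0551] 39.98811429133639
bay [-15.3564   3.8019  60.6418] theta 53.40109849609732 48.134275860970845
```

Moving well now (about 53°). I'll continue along the arc.

Call:
{"fn": "arm_command", "kwargs": {"increments": "1 -2 4 -1 0; 1 -3.8 7.5 -1.8 0; 1 -5.5 11.5 -2.4 0; 1 -6.5 15.5 -3 0; 1 -6.5 15.5 -3 0"}}

```text
t: 19.45
tool_pos: [0.497, 0.3498, 0.1268]
orientation: [0.428, 3.109, -0.005]
force: [4.1, -11.0, 3.9]
opening: 0.0142
gripper_force: 40.0
```

```bash
python3 th.py
```

```text
19.45 [0.497  0.3498 0.1268] 0.01422292410856462 [  4.0663 -11.0127   3.8921] 40.00305646652123
bay [-6.0021 19.4424 60.7098] theta 74.78130005011145 49.7423582002104
```

Call:
{"fn": "arm_command", "kwargs": {"increments": "1 0.5 4 0 0; 1 1 8 0 0; 1 1 11 0 0; 1 1 14 0 0; 1 1 14 0 0"}}

```text
t: 19.95
tool_pos: [0.5003, 0.3625, 0.1269]
orientation: [0.428, 3.108, -0.007]
force: [5.4, -15.6, 5.9]
opening: 0.0145
gripper_force: 40.0
```

```bash
python3 th.py
```

```text
19.95 [0.5003 0.3625 0.1269] 0.014544424252811607 [  5.4123 -15.6219   5.9018] 40.00401635085154
bay [-6.1546 32.5855 60.8819] theta 90.10243841093352 47.84545777169317
```

Call:
{"fn": "arm_command", "kwargs": {"increments": "1 0 2 0 0; 1 0 4 0 0; 1 0 4 0 0"}}

```text
t: 20.25
tool_pos: [0.5007, 0.3633, 0.1267]
orientation: [0.43, 3.11, -0.016]
force: [0.6, -28.4, 14.3]
opening: 0.0144
gripper_force: 40.0
```

```bash
python3 th.py
```

```text
20.25 [0.5007 0.3633 0.1267] 0.014421398484341718 [  0.5951 -28.4302  14.3442] 40.00327658839524
bay [-6.0488 33.4832 60.6253] theta 91.17466461195717 47.96128093945188
```

The catch is at its stop. Relax, release and lift away.

Call:
{"fn": "arm_command", "kwargs": {"increments": "1 0 -3 0 0; 0.75 0 -3.5 0 0; 0.6 0 -4 0 0; 0.55 0 -4 0 0; 0.55 0 -4 -5 0"}}

```text
t: 20.75
tool_pos: [0.4972, 0.3656, 0.1303]
orientation: [-0.426, -3.111, 0.001]
force: [-0.2, 0.1, -0.9]
opening: 0.0399
gripper_force: 0.0
```

Call:
{"fn": "arm_command", "kwargs": {"increments": "0.55 0 0 -30 0; 0.55 0 0 -70 0; 0.55 0 0 -110 0; 0.55 0 0 -150 0; 0.55 0 0 -150 0"}}

```text
t: 21.25
tool_pos: [0.5001, 0.3675, 0.2896]
orientation: [0.425, 3.103, 0.012]
force: [0.5, 0.2, 1.3]
opening: 0.0419
gripper_force: 0.0
```

```bash
python3 th.py; python3 - <<'E'
from k import *
W=cam("wrist"); w=robot.read_camera("wrist"); cv2.imwrite("pics/w12.png",w)
bp=lambda p:proj(W,Rb@(np.array(p)/1000)+v[:3])[0]
for d in (75,80,85,90):
    t=np.radians(d); print(d,bp((-54+48*np.sin(t),32.5-48*np.cos(t),68)))
print("pull top corners",[bp(p) for p in [(-30,43,50),(30,43,50),(30,57,50),(-30,57,50)]],"pivot",bp((-54,32.5,43)))
h=cv2.cvtColor(w,cv2.COLOR_BGR2HSV)
for lo,hi in ((14,28),(0,13)):
    m=((h[...,0]>=lo)&(h[...,0]<=hi)&(h[...,1]>(150 if lo else 120))&(h[...,2]>90)).astype(np.uint8); m[:,:]*=1; m[340:]=0
    n,l,st,c=cv2.connectedComponentsWithStats(m)
    for i in np.argsort(-st[1:,4])[:4]+1: print(lo,st[i],c[i])
    if lo:
        i=np.argmax(st[1:,4])+1; ys,xs=np.nonzero(l==i); print([(x,ys[xs==x].min(),ys[xs==x].max()) for x in range(xs.min(),xs.max(),6)])
E
```

```text
21.25 [0.5001 0.3675 0.2896] 0.04186253188257277 [0.5011 0.2221 1.3053] 0.0
bay [ 61.1291  37.3917 208.9409] theta 92.43295153847507 115.2329515203233
75 [301.0507 221.5288]
80 [305.5198 222.493 ]
85 [310.0626 223.0716]
90 [314.6418 223.2598]
pull top corners [array([325.6087, 202.7121]), array([325.9269, 264.2325]), array([340.6669, 264.1901]), array([339.9768, 202.7029])] pivot [314.8836 181.253 ]
14 [300 174  42  64 987] [315.076  204.8257]
14 [148 289  96   7 271] [185.4686 293.2362]
14 [156 183  50   5 144] [177.0278 185.5625]
14 [234 185  20   2  23] [243.4348 185.7826]
[(300, np.int64(180), np.int64(188)), (306, np.int64(179), np.int64(226)), (312, np.int64(175), np.int64(237)), (318, np.int64(175), np.int64(237)), (324, np.int64(179), np.int64(188)), (330, np.int64(180), np.int64(188)), (336, np.int64(187), np.int64(187))]
0 [ 330  179   53  106 1136] [369.0396 216.0264]
0 [ 156  179  144   10 1100] [233.7636 182.5991]
0 [ 323  204   18   66 1097] [331.6345 236.7958]
0 [280 287  84  10 785] [322.4344 291.3006]
```

The wrist masks put the knob at column about 315, as predicted for 90°, and the pull at 323–341, as predicted for shut. I'll hand in.

```bash
python3 -c "
from plant import robot
print(robot.close_job())"
```

```text
the job is handed in; nothing more can be done
None
```

The micrometer is back in the bay between the pads, the lid is shut and the catch is turned across it; the job was handed in at about 21 s, with no verdict shown. The micrometer was last seen just before I shut the lid, about 2.5 mm off centre across the bay and 1 mm along it.

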